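# Drift the heat-sink bracket into line

## Task

The heat-sink bracket on the instrument chassis lies with its hole out of line with the hole in the nut plate under it. Take the tapered steel drift out of the tool block and push it down through both holes until the bracket is drawn into line and the drift's collar sits fully down on the bracket, then let go and leave it standing there. Go in gently, feeling your way and giving way to the holes so that the wrist feels no more than about 8 N until the collar lands softly, and leave the nut driver, the circuit board and the dish where they are.

Things in the scene. Friction and masses are not known exactly. Their poses are not given: they have to be found in the camera images.
- drift: Steel drift, 118 mm long, 0.28 to 0.42 kg, point down in either socket of the tool block, its collar resting on the block's top. Origin: centre of its flat 5 mm tip; z runs up along it. From the tip: 38 mm of taper widening from 5 to 24 mm diameter, straight 24 mm shank to 52 mm, 34 mm diameter collar from 52 to 58 mm, square grip from there to 118 mm.
- drift_grip (a point): Middle of the drift's square steel grip, 88 mm above its tip. The grip is 20 mm across its flats, which face its x and y axes, and 60 mm tall.
- driver: Nut driver in the block's other socket: the same round collar, but a black, round, bulbous handle (28 mm at its widest) its top 146 mm above the bench. Leave it. Origin at its lower end, 52 mm below the block's top; z up.
- block: Light wooden tool block, fixed, 60 x 150 x 60 mm high (x, y, z), with two 25.5 mm sockets right through it on its y axis at -42 and +42 mm. Origin at the centre of its underside.
- chassis: Aluminium chassis, fixed, 180 x 260 mm (x, y), deck top 50 mm high. Origin: centre of its underside. On the deck, z 50 to 56 mm, a rigidly fixed steel nut plate with a 25.5 mm hole, open to the bench below. The hole's centre is 8.75 mm from the chassis z axis in an unmeasured direction (any). It pushes a drift held off its axis sideways, towards its axis.
- bracket: Steel bracket on the nut plate: foot 58 x 84 x 6 mm. Origin: centre of the foot's underside. Its four screws are slack: it floats stiffly (2 N of friction, no spring) up to 11 mm each way along chassis x and y, without turning; the taper drags it along. Upright flange and heat sink from 42 mm towards +y, top 98 mm above the bench.
- bracket_hole (a point): Centre of the bracket's 25.5 mm hole at the foot's top face, 62 mm above the bench; axes as the chassis. It starts within 1.2 mm of the chassis z axis. With the collar home on this face the drift's tip is 52 mm below it.
- board: Loose green circuit board, 50 x 75 mm, lying flat. Leave it. Origin at the centre of its underside.
- dish: Loose grey parts dish, 80 mm across, 28 mm high. Leave it. Origin at the centre of its underside.
There are look-alikes about, which are no part of the job. What is shaped like the drift but green or orange is not meant.

How it is judged (in metres and radians):
On the way, in this order (a step that is already met when the one before it is completed fails the run):
1. the drift has been lifted out of the tool block (height (world z) of drift above 0.065 m), for 0.1 s.
2. the drift's tip has entered the bracket hole (z of drift in the frame of bracket_hole below -0.008 m and horizontal distance between drift and bracket_hole below 0.008 m), for 0.05 s.
At the end, for the whole second after the job is handed in: The drift stands upright (within 0.05 rad), collar down on the bracket (tip 50 mm or more below the bracket's top face, within 3 mm of its hole's axis), so the bracket is drawn into line with the nut plate (its hole over 3 mm from the chassis axis); the drift is released and at rest (z of drift in the frame of bracket_hole below -0.05 m and horizontal distance between drift and bracket_hole below 0.003 m and angle between drift's own z axis and vertical below 0.05 rad and horizontal distance between bracket_hole and chassis above 0.003 m and linear speed of drift below 0.01 m/s and contact force between the fingers and drift below 0.1 N); the robot touches nothing.
It fails at once if the drift is forced on its way in: its pushes against bracket and nut plate together pass 16 N (the wrist feels a good half of that) before the collar is within 2 mm of home (contact force between drift and chassis above 16 N and z of drift in the frame of bracket_hole above -0.05 m).
It fails at once if the collar is rammed down with more than 50 N (contact force between drift and chassis above 50 N).
It fails at once if the nut driver is disturbed (distance of driver from where it was at the start of the episode above 0.012 m).
It fails at once if the circuit board is disturbed (distance of board from where it was at the start of the episode above 0.015 m).
It fails at once if the dish is disturbed (distance of dish from where it was at the start of the episode above 0.015 m).
It also fails if it takes over 58 s, if anything falls off the work surface, if the arm or the gripper's body presses on something with over 40 N, if the wrist force passes 120 N, or if a joint passes its speed limit or range.

## Robot

A 6-joint arm with a two-finger parallel gripper is mounted at the origin on the work surface. World frame = base frame: x ahead of the robot, y to its left, z up, the work surface at z = 0. Lengths are in mm, angles in degrees, forces in N, time in s.
With the tool pointing down it reaches from about 300 to 850 mm from the base axis. Payload 4.2 kg.
Tool frame: the origin (TCP) lies midway between the tips of the shut fingers; the grasp point (between the pads) lies 19 mm behind it; z points along the fingers, y is the line along which they close (so a half turn about z gives the same grasp; the last joint's range is limited). The gripper opens to 91 mm and grips with 3 to 60 N. Pads are 32 mm wide; open, the fingers measure 118 mm over their backs; the gripper's body (76 mm by 178 mm) begins 60 mm behind the grasp point.
Start: joints at [62.109, 18.312, 89.639, -0, 72.044, -1.146], TCP at [258.773, 513.498, 213.976] pointing down, gripper open.
Joint ranges: [-177.97, 177.97], [-48.28, 115.42], [12.27, 149.76], [-77.06, 257.06], [2.81, 150.46], [-146.56, 146.56]. Speed limits (degrees/s): [147.25, 147.25, 180, 180, 180, 180].

## Interface

Orientations are given as [roll, pitch, yaw] about the fixed x, y, z axes, in that order (R = Rz(yaw) Ry(pitch) Rx(roll)).
In Python, from workcell import env gives the robot as it stands.
- The arm moves only by the shell command python3 -m jog 'ROWS' [FORCE]. ROWS is a JSON object of lists of equal length, an entry for each row: "jaw": the finger opening in mm, from 0 to 91.2; "slide": the shift along the tool's x, y, z in units of 30 mm (1.0 is 30 mm), a list of three; "spin": the turn about the tool's z in units of 8 degrees (1.0 is 8 degrees). In form: {"jaw": [jaw, ...], "slide": [[dx, dy, dz], ...], "spin": [spin, ...]}. A call has 1 to 10 rows; each row shifts and turns the commanded pose from where the row before left it, along the tool's axes as they then stand; what a row does not reach is not made up. A row lasts 1/10 s, in which the tool goes at most 50 mm and 8.59 degrees, less where a joint would pass 70% of its speed; a pose out of reach is approached as far as the arm can. A call is refused whole if a number of a shift passes 1 or a number of a turn 1, either way. A call with a gripper value outside its range is refused whole. The fingers move at their own pace and stop on an object; FORCE is the grip in N (left out, the last holds). Time passes only in rows, so rows that do not move let the fingers close. It gives the time, the measured TCP pose, the force, the opening and the grip force at its end, in the units of the state.
- env.state(): the state, without advancing time (a new reading comes with each control period).
- env.grab_frame(name): name is "scene" or "side" or "wrist"; returns the picture (384x512x3 uint8, red, green, blue); there is no depth.
- env.camera_model(name): a dict with "fx", "fy", "cx", "cy" (pixels), "D" ([k1, k2, p1, p2, k3] as OpenCV has them; the pictures are not rectified), "camera_from_world" (4x4, takes a point from world to camera coordinates). Camera axes: x right, y up, looking along -z (the intrinsics and any distortion apply to the point x, -y, -z); pixel columns grow to the right and rows downward; lengths in mm; the calibration is good to about 2 mm. A picture is of the moment at which its call begins: read the wrist's pose just before it. camera_model takes no time and is no camera call; for the wrist camera it gives the pose at the moment of the call.
- env.job_done(): hands the job in; it is judged then, once.
The state is a dict: "time_s": time; "qpos": joint angles; "qvel": joint speeds; "effort": joint torques, N m; "ee_pos": TCP position; "ee_rot": TCP orientation; "force": force on the tool from outside, world axes, zero at the start; "torque": the same for the moment, N m; "gripper_width": finger opening in mm; "gripper_force": force on a finger pad.
Only numpy, scipy, OpenCV 4.12 (cv2) and the standard library are available. Lean on these libraries where they do the work, as an engineer would, in place of code of your own. Each camera call takes 0.05 s, during which the arm holds its last target. There are 200 camera calls.

## Working session

There is one attempt and no reset: what is moved stays moved. The work goes in short steps, Python scripts to look and compute and a shell command to move; the robot and the scene stay as the last step left them, time stands still between calls to the robot, and variables do not carry over. Pictures are saved under pics/ and viewed, at most 10 in all, crops included, and the job is handed in when it is done.

```bash
ls; mkdir -p pics; python3 - <<'E'
from workcell import env
import cv2,numpy as np
for n in ("scene","side"):
    m=env.camera_model(n); print(n,{k:np.round(v,3).tolist() for k,v in m.items()})
    cv2.imwrite(f"pics/{n}0.png",env.grab_frame(n)[:,:,::-1])
print(env.state())
E
```

```text
pics
scene {'fx': 394.808, 'fy': 394.808, 'cx': 262.789, 'cy': 194.461, 'D': [-0.004, 0.0, 0.0, 0.0, 0.0], 'camera_from_world': [[0.578, 0.816, -0.001, -209.394], [-0.66, 0.467, 0.588, 366.889], [0.48, -0.339, 0.809, -1167.052], [0.0, 0.0, 0.0, 1.0]]}
side {'fx': 417.967, 'fy': 417.967, 'cx': 260.338, 'cy': 187.461, 'D': [-0.014, 0.0, 0.0, 0.0, 0.0], 'camera_from_world': [[0.882, -0.472, -0.011, -539.583], [0.362, 0.66, 0.659, -178.484], [-0.304, -0.585, 0.752, -762.96], [0.0, 0.0, 0.0, 1.0]]}
{'time_s': 0.1, 'qpos': array([ 6.21110132e+01,  1.83491239e+01,  8.96989811e+01, -2.03799333e-03,
        7.20438891e+01, -1.14582478e+00]), 'qvel': array([-0.03520565, -0.06409883, -0.21553459, -0.03258753, -0.00789718,
        0.02047726]), 'effort': array([-4.58849772e-04, -4.13331163e+01, -2.32509863e+01,  7.28186150e-02,
        4.21305047e-02, -8.16217630e-05]), 'ee_pos': array([258.54494295, 513.09445577, 213.19581347]), 'ee_rot': array([-1.79907985e+02,  9.77159766e-05,  1.53257468e+02]), 'force': array([0.74604635, 0.42969435, 0.25666816]), 'torque': array([-0.00993789,  0.00155278,  0.01540712]), 'gripper_force': 0.0, 'gripper_width': 91.01544167362238}
```

View pics/scene0.png

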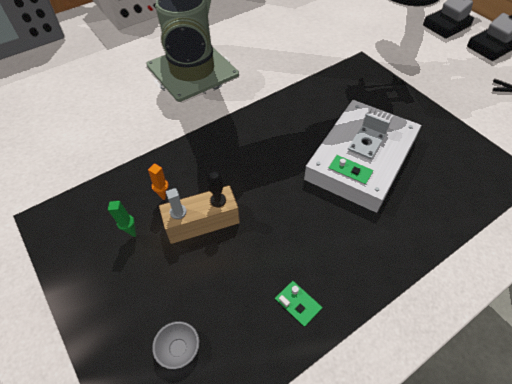

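View pics/side0.png

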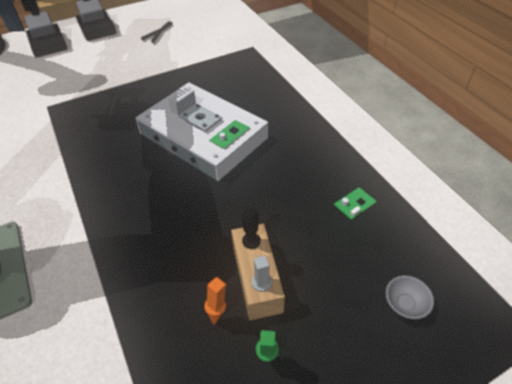

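The scene view has the tool block at (200,213) with two tools in it: a grey square-gripped one at (175,203) and a black bulbous one at (217,188). The look-alikes are orange (158,180) and green (122,217). The chassis is at (365,160), with the bracket hole near (367,141). The side view shows the grey drift at (261,272), the driver at (251,228) and the hole near (200,117). The grey one in the block fits the drift. I'll confirm that in an enlarged crop and measure.

```bash
cat > h.py <<'E'
from workcell import env
import cv2,numpy as np
def ray(m,uv):
    K=np.array([[m["fx"],0,m["cx"]],[0,m["fy"],m["cy"]],[0,0,1]])
    p=cv2.undistortPoints(np.array([[uv]],float),K,np.array(m["D"],float))[0,0]
    T=np.array(m["camera_from_world"]);R=T[:3,:3];c=-R.T@T[:3,3]
    d=R.T@np.array([p[0],-p[1],-1]);return c,d/np.linalg.norm(d)
def plane(m,uv,z):
    c,d=ray(m,uv);return c+d*(z-c[2])/d[2]
def tri(a,ua,b,ub):
    c1,d1=ray(a,ua);c2,d2=ray(b,ub)
    s=np.linalg.lstsq(np.c_[d1,-d2],c2-c1,rcond=None)[0]
    p,q=c1+s[0]*d1,c2+s[1]*d2;return (p+q)/2,np.linalg.norm(p-q)
def proj(m,P):
    T=np.array(m["camera_from_world"]);q=T[:3,:3]@np.array(P)+T[:3,3]
    return np.array([m["cx"]+m["fx"]*q[0]/-q[2],m["cy"]-m["fy"]*q[1]/-q[2]])
E
python3 - <<'E'
import cv2,numpy as np
s=cv2.imread("pics/scene0.png");d=cv2.imread("pics/side0.png")
f=lambda i,x,y,w=64,h=48:cv2.resize(i[y:y+h,x:x+w],(400,300),interpolation=cv2.INTER_CUBIC)
a=np.vstack([np.hstack([f(s,150,170,100,75),f(d,210,205,100,75+25)[:300]]),np.hstack([f(s,335,110),f(d,168,93)])])
cv2.imwrite("pics/crop1.png",a)
E
```

```text
(no output)
```

View pics/crop1.png

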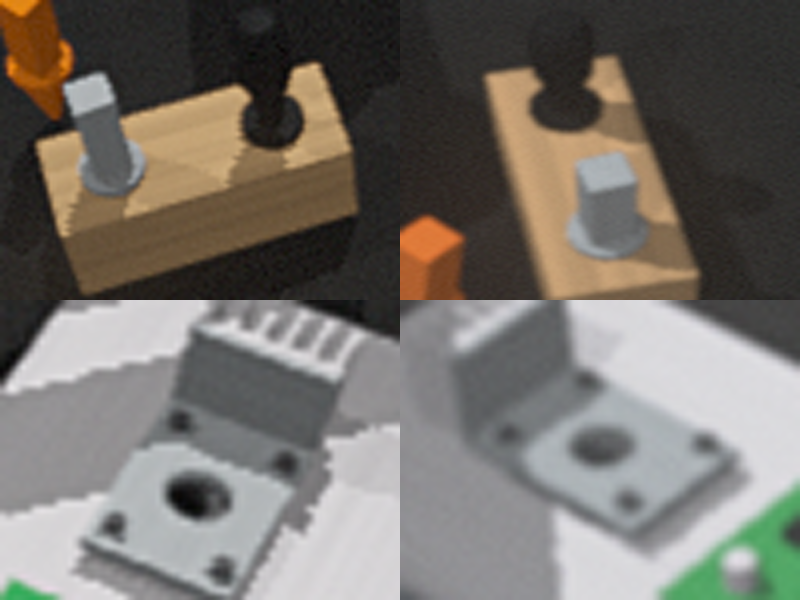

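The crop confirms it: the square steel grip with a round collar sits in the block's near-orange socket, and the driver in the other socket is black. The bracket hole shows clearly in both views, with part of the flange end (+y) in shadow. Now triangulation.

```bash
python3 - <<'E'
from h import *
S,D=env.camera_model("scene"),env.camera_model("side")
s,d=cv2.imread("pics/scene0.png"),cv2.imread("pics/side0.png")
def pick(i,seed,lo,hi):
    m=cv2.inRange(i,np.array(lo),np.array(hi)); n,l,st,c=cv2.connectedComponentsWithStats(m,connectivity=4)
    k=l[seed[1],seed[0]]; return c[k],st[k,4],(l==k)
for n,i,p in(("S",s,(172,193)),("D",d,(262,262)),("S",s,(367,141)),("D",d,(200,116))):print(n,i[p[1]-1:p[1]+2,p[0]-1:p[0]+2].mean((0,1)), i[p[1]+6,p[0]])
def grow(i,seed,tol):
    m=np.zeros((386,514),np.uint8);cv2.floodFill(i.copy(),m,seed,0,(tol,)*3,(tol,)*3,cv2.FLOODFILL_FIXED_RANGE|cv2.FLOODFILL_MASK_ONLY|4|(255<<8))
    ys,xs=np.nonzero(m[1:-1,1:-1]);return (xs.mean(),ys.mean()),len(xs)
for nm,a,b,t in(("top",(172,193),(262,262),14),("hole",(367,141),(200,116),40)):
    ca,na=grow(s,a,t);cb,nb=grow(d,b,t);print(nm,ca,na,cb,nb,tri(S,ca,D,cb))
print("eye top",tri(S,(172,193),D,(261.7,262.3)),"eye hole",tri(S,(366.7,141.4),D,(200.3,116.5)))
# chassis deck: bright-hull; block wood
for n,i,m in(("S",s,S),("D",d,D)):
    h=cv2.cvtColor(i,cv2.COLOR_BGR2HSV)
    w=cv2.inRange(h,(8,70,60),(22,170,255));w[:150]=0; 
    n_,l,st,c=cv2.connectedComponentsWithStats(w);k=1+st[1:,4].argmax();cn=cv2.findContours((l==k).astype(np.uint8),0,1)[0][0]
    ap=cv2.approxPolyDP(cv2.convexHull(cn),2.5,True)[:,0];print(n,"block hull",[(p.tolist(),plane(m,p.astype(float),60).round()[:2].tolist()) for p in ap])
# screws at 4 corners of foot (crop1)
ss=[(180,422),(287,463),(222,570),(113,525)];sd=[(590,380),(707,443),(628,502),(510,433)]
for a in ss: print(plane(S,(335+a[0]/6.25,110+(a[1]-300)/6.25),62).round(1))
for a in sd: print(plane(D,(168+(a[0]-400)/6.25,93+(a[1]-300)/6.25),62).round(1))
E
```

```text
S [181.44444444 179.11111111 174.77777778] [87 85 83]
D [180.22222222 177.         171.        ] [124 122 121]
S [45.33333333 44.33333333 44.66666667] [184 183 180]
D [89.44444444 87.22222222 86.33333333] [186 181 175]
top (np.float64(171.83098591549296), np.float64(192.94366197183098)) 71 (np.float64(260.86607142857144), np.float64(261.7142857142857)) 112 (array([ 463.43927364, -282.29610889,  125.48756375]), np.float64(0.036031197703414355))
hole (np.float64(365.18918918918916), np.float64(141.21621621621622)) 37 (np.float64(199.66666666666666), np.float64(116.3125)) 48 (array([540.31418084, 164.77153332,  61.63147411]), np.float64(0.6239889577697612))
eye top (array([ 464.00583388, -282.80874725,  125.21552357]), np.float64(1.6458109779556265)) eye hole (array([542.19524332, 167.72882365,  59.40159961]), np.float64(1.555914592960271))
S block hull [([230, 186], [469.0, -160.0]), ([238, 207], [524.0, -176.0]), ([238, 223], [556.0, -197.0]), ([170, 243], [518.0, -328.0]), ([160, 204], [425.0, -303.0])]
D block hull [([263, 223], [524.0, -176.0]), ([285, 296], [486.0, -322.0]), ([284, 310], [472.0, -342.0]), ([249, 320], [416.0, -331.0]), ([230, 230], [464.0, -161.0])]
[511.2 188.1  62. ]
[550.  205.7  62. ]
[574.7 147.8  62. ]
[535.6 130.9  62. ]
[552.8 202.9  62. ]
[576.6 146.4  62. ]
[537.4 129.5  62. ]
[514.  187.8  62. ]
```

```bash
cat >> h.py <<'E'
def to(P,yaw=None,st=None):
    "tool-axis shift in 30 mm units from here to P, and spin in 8 deg units (spin after the slide)"
    from scipy.spatial.transform import Rotation as Ro
    st=st or env.state();R=Ro.from_euler("xyz",st["ee_rot"],degrees=True).as_matrix()
    s=R.T@(np.array(P)-st["ee_pos"])/30
    print("slide",s.round(2),"spin",None if yaw is None else round(((st["ee_rot"][2]-yaw+180)%360-180)/8,2))
E
python3 - <<'E'
from h import *
from scipy.spatial.transform import Rotation as Ro
st=env.state();T=np.array(env.camera_model("wrist")["camera_from_world"]);R=Ro.from_euler("xyz",st["ee_rot"],degrees=True).as_matrix()
C=-T[:3,:3].T@T[:3,3];print("cam in tool",R.T@(C-st["ee_pos"]),"look",R.T@(-T[2,:3]),env.camera_model("wrist")["fx"])
to((542,167,213),113,st)
S,D=env.camera_model("scene"),env.camera_model("side");print("orange top",tri(S,(157,169),D,(217,284)))
E
```

```text
cam in tool [  66.54725394    0.25854425 -172.08988592] look [-2.38344503e-01 -2.10226415e-04  9.71180649e-01] 334.6694580547353
slide [-13.63  -6.05   0.02] spin 5.03
orange top (array([ 388.82153258, -279.11055104,  118.47621131]), np.float64(3.5505007269538815))
```

```bash
python3 - <<'E'
from h import *
to((568,106,165),113)
E
```

```text
slide [-15.32  -7.47   1.62] spin 5.03
```

```bash
python3 -m jog '{"jaw":[91,91,91,91,91,91,91,91,91,91],"slide":[[-0.96,-0.47,0],[-0.96,-0.47,0],[-0.96,-0.47,0],[-0.96,-0.47,0],[-0.96,-0.47,0],[-0.96,-0.47,0],[-0.96,-0.47,0],[-0.96,-0.47,0],[-0.96,-0.47,0],[-0.96,-0.47,0]],"spin":[0,0,0,0,0,0,0,0,0,0]}'
python3 -m jog '{"jaw":[70,70,70,70,70,70,70,70,70,70],"slide":[[-0.96,-0.47,0.3],[-0.96,-0.47,0.3],[-0.96,-0.47,0.3],[-0.96,-0.47,0.3],[-0.96,-0.47,0.3],[-0.96,-0.47,0.1],[0,0,0],[0,0,0],[0,0,0],[0,0,0]],"spin":[0,0,0,0,0,1,1,1,1,1]}'
python3 -m jog '{"jaw":[70,70],"slide":[[0,0,0],[0,0,0]],"spin":[0,0]}'
python3 - <<'E'
from h import *
import json
m=env.camera_model("wrist");i=env.grab_frame("wrist")[:,:,::-1].copy();cv2.imwrite("pics/w1.png",i)
json.dump({k:np.array(v).tolist() for k,v in m.items()},open("w1.json","w"))
p=proj(m,(542,167,62));print(p)
x,y=int(p[0]),int(p[1]);x0,y0=max(0,x-64),max(0,y-48);print(x0,y0)
c=cv2.resize(i[y0:y0+96,x0:x0+128],None,fx=4,fy=4,interpolation=cv2.INTER_CUBIC)
cv2.imwrite("pics/w1c.png",c)
E
```

```text
time_s: 1.1
ee_pos: [452.9, 256.7, 213.6]
ee_rot: [-180.0, -0.0, 153.3]
force: [0.4, 0.3, 0.2]
gripper_width: 91.1
gripper_force: 0.0
time_s: 2.1
ee_pos: [568.5, 104.4, 165.4]
ee_rot: [-179.9, -0.0, 112.9]
force: [0.4, -1.1, -0.3]
gripper_width: 70.2
gripper_force: 0.0
time_s: 2.3
ee_pos: [568.5, 104.6, 165.6]
ee_rot: [-180.0, -0.0, 113.4]
force: [-0.7, -0.3, -0.8]
gripper_width: 69.9
gripper_force: 0.0
[256.9956793  113.44698724]
192 65
```

View pics/w1c.png

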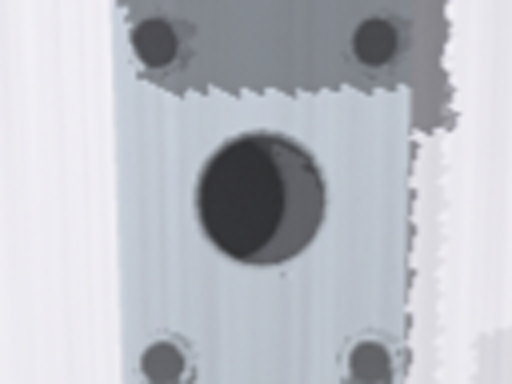

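The wrist crop shows the bracket hole at crop (261,198), with the dark open nut-plate hole shifted to image left. Its right edge is at crop x≈287, and grey plate fills the rest. I'll fit both circles now.

```bash
python3 - <<'E'
from h import *
import json
from scipy.optimize import least_squares
m=json.load(open("w1.json"));i=cv2.imread("pics/w1.png");g=cv2.cvtColor(i,cv2.COLOR_BGR2GRAY)
roi=g[65:161,192:320]; 
print(roi[49,8:40:3],roi[49,46:84])
def blob(th,seed=(58,50)):
    n,l,s,c=cv2.connectedComponentsWithStats((roi<th).astype(np.uint8),connectivity=4);k=l[seed[1],seed[0]];return (l==k).astype(np.uint8)
def cont(b): return cv2.findContours(b,0,1)[0][0][:,0].astype(float)+[192,65]
B=np.array([plane(m,p,62)[:2] for p in cont(blob(150))])
f=lambda P,r=None:least_squares(lambda q:np.hypot(*(P-q[:2]).T)-(q[2] if r is None else r),[*P.mean(0),13][:3 if r is None else 2]).x
b=f(B);print("bracket hole",b)
D=cont(blob(72));N=np.array([plane(m,p,56)[:2] for p in D])
bc=cv2.minEnclosingCircle(cont(blob(150)).astype(np.float32));print(bc,len(D))
inn=np.hypot(*(D-np.array(bc[0])).T)<bc[1]-2.5   # edge pixels inside the bracket rim = nut-plate edge
print(inn.sum());n=f(N[inn],b[2]);print("nut",n,f(N[inn]),"offset",n-b[:2],np.hypot(*(n-b[:2])))
# screws
n_,l,s,c=cv2.connectedComponentsWithStats((roi<95).astype(np.uint8));
for k in range(1,n_):
    if s[k,4]>60:print(s[k],plane(m,c[k]+[192,65],62).round(1))
E
```

```text
[238 237 237 238 238 239 237 215 201 196 200] [197 196 165 118  72  54  54  54  54  54  53  53  53  52  52  53  53  52
  53  52  52  52  51  50  55  82  95  98  99  98  98  98  98  98 100 154
 185 194]
bracket hole [542.08202313 166.16171368  12.70596391]
((256.6943664550781, 114.16751861572266), 16.835357666015625) 69
43
nut [537.60710032 162.64029821] [538.92238984 165.1415216    8.99362903] offset [-4.47492281 -3.52141547] 5.694321830044486
[33  5 11 12 95] [511.8 185.2  62. ]
[88  5 11 11 97] [550.9 202.1  62. ]
[ 50  34  30  31 569] [539.6 166.   62. ]
```

```bash
python3 - <<'E'
from h import *
import json
from scipy.optimize import least_squares
m=json.load(open("w1.json"));g=cv2.cvtColor(cv2.imread("pics/w1.png"),cv2.COLOR_BGR2GRAY).astype(float)
pts=[]
for r in range(102,128):       # subpixel dark->mid crossing right of the open hole
    row=g[r,245:272]; k=np.argmax(row[3:]>76)+3
    if row[k-1]<70 or row[k-2]<65:
        pts.append((245+k-1+(76-row[k-1])/(row[k]-row[k-1]),r))
P=np.array(pts);print(P[::3].round(1).tolist())
N=np.array([plane(m,p,56)[:2] for p in P]);b=np.array([542.08,166.16])
far=np.array([np.hypot(*(plane(m,p,62)[:2]-b))<11 for p in P]);N=N[far];print(far.sum())
q=least_squares(lambda q:np.hypot(*(N-q).T)-12.75,b).x;print(q,q-b,np.hypot(*(q-b)),np.abs(np.hypot(*(N-q).T)-12.75).max())
E
```

```text
[[259.5, 103.0], [260.9, 106.0], [262.0, 109.0], [262.7, 112.0], [262.8, 115.0], [262.4, 118.0], [261.2, 121.0], [259.5, 124.0], [256.4, 127.0]]
25
[534.89718692 163.44637025] [-7.18281308 -2.71362975] 7.678319492661359 0.37429182103517356
```

The nut-plate hole lies 7.7 mm from the bracket hole, towards (-7.2,-2.7) in world axes; I expected 8.75 ± 1.2. Now to the drift.

```bash
python3 - <<'E'
from h import *
to((446,-346,185),75)
E
```

```text
slide [-12.16  -9.72  -0.64] spin 4.8
```

```bash
python3 -m jog '{"jaw":[70,70,70,70,70,70,70,70,70,70],"slide":[[-0.9,-0.72,-0.2],[-0.9,-0.72,-0.2],[-0.9,-0.72,-0.2],[-0.9,-0.72,0],[-0.9,-0.72,0],[-0.9,-0.72,0],[-0.9,-0.72,0],[-0.9,-0.72,0],[-0.9,-0.72,0],[-0.9,-0.72,0]],"spin":[0,0,0,0,0,0,0,0,0,0]}'
python3 -m jog '{"jaw":[50,50,50,50,50,50,50,50,50,50],"slide":[[-0.9,-0.72,0],[-0.9,-0.72,0],[-0.9,-0.72,0],[-0.46,-0.36,0],[0,0,0],[0,0,0],[0,0,0],[0,0,0],[0,0,0],[0,0,0]],"spin":[0,0,0,0,1,1,1,1,0.8,0]}'
python3 - <<'E'
from h import *
import json
m=env.camera_model("wrist");i=env.grab_frame("wrist")[:,:,::-1].copy();cv2.imwrite("pics/w2.png",i)
json.dump({k:np.array(v).tolist() for k,v in m.items()},open("w2.json","w"))
p=proj(m,(463.5,-282.3,126));print(p)
E
```

```text
time_s: 3.35
ee_pos: [476.3, -229.9, 184.0]
ee_rot: [180.0, 0.0, 113.4]
force: [0.7, -0.8, 0.4]
gripper_width: 70.0
gripper_force: 0.0
time_s: 4.35
ee_pos: [445.1, -345.0, 183.9]
ee_rot: [-180.0, -0.0, 75.0]
force: [0.7, -0.9, 0.1]
gripper_width: 50.0
gripper_force: 0.0
[258.77249856 117.27863867]
```

View pics/w2.png

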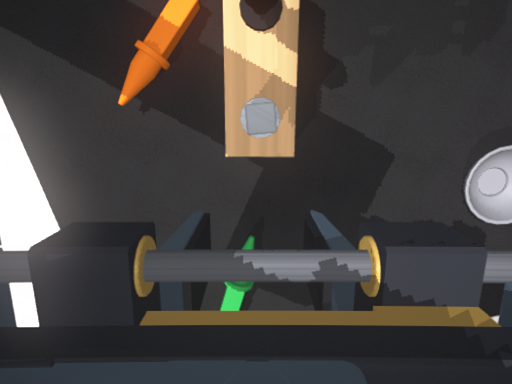

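The picture shows the drift's square top at (261,117) with its round collar round it. The driver is at (261,10), and the orange and green look-alikes lie on the bench. Next is the square's centre and angle.

```bash
python3 - <<'E'
from h import *
import json
m=json.load(open("w2.json"));i=cv2.imread("pics/w2.png")
h=cv2.cvtColor(i,cv2.COLOR_BGR2HSV)
c=i[95:140,238:285]
msk=np.zeros((386,514),np.uint8);cv2.floodFill(i.copy(),msk,(261,117),0,(12,)*3,(12,)*3,cv2.FLOODFILL_FIXED_RANGE|cv2.FLOODFILL_MASK_ONLY|4|(255<<8))
q=cv2.morphologyEx(msk[1:-1,1:-1],cv2.MORPH_OPEN,np.ones((5,5)))
cn=max(cv2.findContours(q,0,1)[0],key=cv2.contourArea);P=np.array([plane(m,p,126)[:2] for p in cn[:,0].astype(float)],np.float32)
r=cv2.minAreaRect(P);print("square at z126",r)
# collar: not wood (low saturation blob)
z=((h[:,:,1]<60)&(h[:,:,2]>60)).astype(np.uint8);n,l,s,ce=cv2.connectedComponentsWithStats(z);k=l[117,261];cn=max(cv2.findContours((l==k).astype(np.uint8),0,1)[0],key=cv2.contourArea)
P=np.array([plane(m,p,66)[:2] for p in cn[:,0].astype(float)],np.float32);print("collar z66",cv2.minEnclosingCircle(P),s[k])
# height from second view: wrist vs scene and side
uv=cv2.minAreaRect(max(cv2.findContours(q,0,1)[0],key=cv2.contourArea))[0];print(uv)
print(tri(m,uv,env.camera_model("scene"),(171.8,192.9)),tri(m,uv,env.camera_model("side"),(261.3,262)))
cv2.imwrite("pics/w2c.png",cv2.resize(np.hstack([c,cv2.merge([q]*3)[95:140,238:285]]),None,fx=8,fy=8,interpolation=cv2.INTER_CUBIC))
E
```

```text
square at z126 ((464.44390869140625, -282.7349548339844), (18.673921585083008, 18.073823928833008), 79.54265594482422)
collar z66 ((464.5483093261719, -283.4770812988281), 17.027042388916016) [ 240   97   40   41 1294]
(260.2279052734375, 117.41815948486328)
(array([ 464.40173746, -282.63665565,  126.95287903]), np.float64(0.16425529102031894)) (array([ 464.22930922, -282.65315312,  124.53050093]), np.float64(0.38557762917824223))
```

View pics/w2c.png

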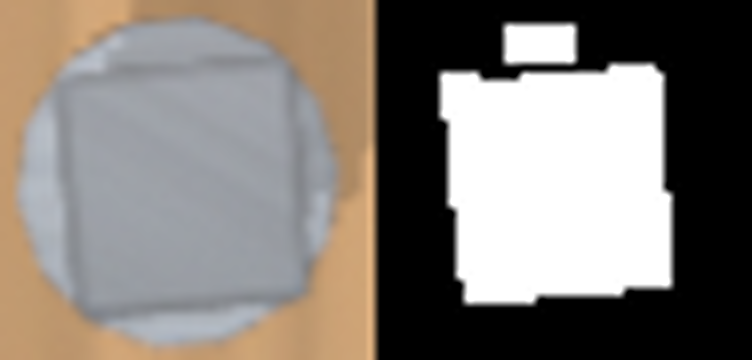

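The crop shows the square grip turned a few degrees CCW on the collar; the mask follows its edges, so its flats are at 79.5°. The top is measured at z 124.5–127 (126 expected), and the collar radius of 17 mm matches.

```bash
python3 - <<'E'
from h import *
to((464.4,-282.7,77),79.5)
E
python3 -m jog '{"jaw":[50,50],"slide":[[0,0,0],[0,0,0]],"spin":[-0.56,0]}'
python3 - <<'E'
from h import *
to((464.4,-282.7,77),79.5)
E
```

```text
slide [2.17 0.09 3.56] spin -0.56
time_s: 4.6
ee_pos: [445.0, -345.3, 183.9]
ee_rot: [-180.0, -0.0, 79.5]
force: [-0.1, 0.1, 0.6]
gripper_width: 50.1
gripper_force: 0.0
slide [2.17 0.26 3.56] spin -0.0
```

```bash
python3 -m jog '{"jaw":[50,50,50,50,50,50],"slide":[[0.8,0.1,0],[0.8,0.1,0],[0.57,0.06,0],[0,0,0.8],[0,0,0],[0,0,0]],"spin":[0,0,0,0,0,0]}'
python3 - <<'E'
from h import *
to((464.4,-282.7,77),79.5)
E
```

```text
time_s: 5.2
ee_pos: [464.5, -283.0, 159.9]
ee_rot: [-180.0, -0.0, 79.3]
force: [-0.0, -0.4, 0.1]
gripper_width: 49.8
gripper_force: 0.0
slide [ 0.01 -0.    2.76] spin -0.02
```

```bash
python3 -m jog '{"jaw":[50,50,50,50,50],"slide":[[0,0,0.8],[0,0,0.8],[0,0,0.8],[0,0,0.36],[0,0,0]],"spin":[0,0,0,0,0]}'
python3 -m jog '{"jaw":[10,10,10,10,10,10,10,10],"slide":[[0,0,0],[0,0,0],[0,0,0],[0,0,0],[0,0,0],[0,0,0],[0,0,0],[0,0,0]],"spin":[0,0,0,0,0,0,0,0]}' 45
```

```text
time_s: 5.7
ee_pos: [464.1, -283.1, 76.5]
ee_rot: [-179.9, -0.0, 79.3]
force: [-0.4, 0.5, 0.4]
gripper_width: 50.0
gripper_force: 0.0
time_s: 6.5
ee_pos: [464.7, -283.2, 77.8]
ee_rot: [180.0, 0.0, 79.3]
force: [-1.4, -0.0, 5.2]
gripper_width: 19.8
gripper_force: 45.0
```

```bash
python3 -m jog '{"jaw":[10,10,10,10,10,10,10,10,10,10],"slide":[[0,0,-0.3],[0,0,-0.5],[0,0,-0.5],[0,0,-0.5],[0,0,-0.5],[0,0,-0.5],[0,0,-0.5],[0,0,-0.5],[0,0,0],[0,0,0]],"spin":[0,0,0,0,0,0,0,0,0,0]}'
python3 - <<'E'
from h import *
to((542,166.2,192),113)
E
```

```text
time_s: 7.5
ee_pos: [464.2, -282.8, 190.6]
ee_rot: [-180.0, -0.0, 79.3]
force: [0.2, -0.4, -4.1]
gripper_width: 19.6
gripper_force: 45.0
slide [15.19 -0.22 -0.04] spin -4.21
```

The straight path passes over the driver (top at 146 mm), so I'll raise the tip to about 170 first.

```bash
python3 -m jog '{"jaw":[10,10,10,10,10,10,10,10,10,10],"slide":[[0,0,-0.8],[0,0,-0.8],[0.4,0,0],[0.7,0,0],[0.9,0,0],[0.9,0,0],[0.9,0,0],[0.9,0,0],[0.9,0,0],[0.9,0,0]],"spin":[0,0,0,0,0,0,0,0,0,0]}'
python3 -m jog '{"jaw":[10,10,10,10,10,10,10,10,10,10],"slide":[[0.9,0,0],[0.9,0,0],[0.9,0,0],[0.9,0,0],[0.9,0,0],[0.9,-0.1,0],[0.9,-0.1,0],[0.9,0,0],[0.7,0,0],[0.7,0,0]],"spin":[0,0,0,0,0,0,0,0,0,0]}'
python3 -m jog '{"jaw":[10,10,10,10,10,10,10,10],"slide":[[0,0,0],[0,0,0],[0,0,0],[0,0,0],[0,0,0],[0,0,0],[0,0,0],[0,0,0]],"spin":[-0.8,-0.8,-0.8,-0.8,-0.6,-0.4,0,0]}'
python3 - <<'E'
from h import *
to((542,166.2,150),113);print(env.state()["force"])
E
```

```text
time_s: 8.5
ee_pos: [499.5, -89.3, 236.8]
ee_rot: [-179.8, -0.0, 79.3]
force: [0.1, 0.2, -3.1]
gripper_width: 19.9
gripper_force: 45.0
time_s: 9.5
ee_pos: [540.9, 164.8, 236.6]
ee_rot: [-179.8, 0.1, 79.4]
force: [0.1, 0.4, -3.1]
gripper_width: 19.8
gripper_force: 45.0
time_s: 10.3
ee_pos: [541.5, 163.5, 237.6]
ee_rot: [-179.8, -0.0, 112.9]
force: [-0.7, 0.3, -2.7]
gripper_width: 19.4
gripper_force: 45.0
slide [0.08 0.06 2.92] spin -0.01
[-0.72642173  0.33910026 -2.68710141]
```

```bash
python3 -m jog '{"jaw":[10,10,10,10,10,10,10,10],"slide":[[0,0,0.6],[0,0,0.6],[0,0,0.6],[0,0,0.6],[0,0,0.5],[0,0,0.2],[0,0,0],[0,0,0]],"spin":[0,0,0,0,0,0,0,0]}'
python3 - <<'E'
from h import *
to((538.4,164.8,141),113);st=env.state();print(st["force"],st["ee_pos"])
out=[]
for n in("scene","side","wrist"):
    m=env.camera_model(n);i=env.grab_frame(n)[:,:,::-1].copy();p=proj(m,(541,165,85)).round().astype(int);print(n,p)
    x,y=p[0]-33,p[1]-45;x=max(x,0);y=max(y,0);out.append(cv2.resize(i[y:y+90,x:x+66],(264,360),interpolation=cv2.INTER_CUBIC));print(x,y)
cv2.imwrite("pics/pre.png",np.hstack(out))
E
```

```text
time_s: 11.1
ee_pos: [542.9, 163.4, 146.7]
ee_rot: [179.9, -0.0, 112.9]
force: [0.7, -0.5, -2.7]
gripper_width: 19.7
gripper_force: 45.0
slide [ 0.1  -0.12  0.19] spin -0.01
[ 0.65272252 -0.5498077  -2.7219062 ] [542.91938019 163.42058229 146.65013399]
scene [368 134]
335 89
side [199 108]
166 63
wrist [254 206]
221 161
```

View pics/pre.png

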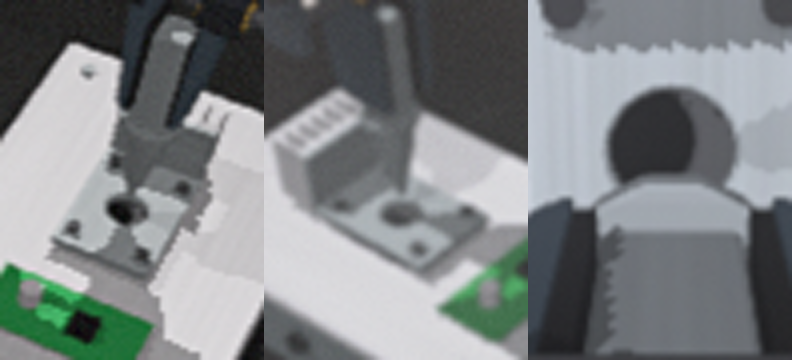

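The three crops show the tip just above the hole in both fixed views: scene tip at about (368,138) with the hole at (367,141.5), side tip at (201,109.5) with the hole at (200.5,116). The wrist view shows the hole ahead of the collar. I'll shift towards the middle of the opening and average the noisy pose.

```bash
python3 -m jog '{"jaw":[10,10],"slide":[[0.08,-0.11,0],[0,0,0]],"spin":[0,0]}'
cat >> h.py <<'E'
def avg(n=6):
    a=[]
    for _ in range(n):
        env.grab_frame("side");s=env.state();a.append(np.r_[s["ee_pos"],s["force"],s["torque"]])
    a=np.array(a);print("pos",a.mean(0)[:3].round(2),"F",a.mean(0)[3:6].round(2),"T",a.mean(0)[6:].round(3),"sd",a.std(0)[:6].round(2),s["time_s"]);return a.mean(0)
E
python3 - <<'E'
from h import *
avg()
S,D=env.camera_model("scene"),env.camera_model("side")
print("before: tip",tri(S,(368,137.8),D,(200.8,109.5)),"hole",tri(S,(366.8,141.5),D,(200.5,116)))
E
```

```text
time_s: 11.45
ee_pos: [538.0, 164.2, 146.5]
ee_rot: [180.0, -0.0, 112.9]
force: [0.1, -0.0, -2.7]
gripper_width: 19.8
gripper_force: 45.0
pos [538.52 164.16 146.33] F [-0.16 -0.34 -2.91] T [-0.047  0.022 -0.018] sd [0.12 0.02 0.09 0.24 0.33 0.48] 11.75
before: tip (array([545.65627599, 163.9717048 ,  79.0789568 ]), np.float64(2.530915408201744)) hole (array([542.91103325, 167.29696148,  60.47922089]), np.float64(0.7411957064180079))
```

```bash
python3 -m jog '{"jaw":[10,10,10,10,10,10],"slide":[[0,0,0.15],[0,0,0.15],[0,0,0.1],[0,0,0.1],[0,0,0.03],[0,0,0]],"spin":[0,0,0,0,0,0]}'
python3 -m jog '{"jaw":[10,10,10],"slide":[[0,0,0.03],[0,0,0.03],[0,0,0]],"spin":[0,0,0]}'
```

```text
time_s: 12.35
ee_pos: [538.5, 164.1, 130.0]
ee_rot: [-180.0, -0.0, 112.9]
force: [-0.5, -0.5, -4.4]
gripper_width: 19.6
gripper_force: 45.0
time_s: 12.65
ee_pos: [538.5, 164.1, 128.4]
ee_rot: [180.0, -0.0, 112.9]
force: [0.3, 0.4, -2.7]
gripper_width: 19.7
gripper_force: 45.0
```

```bash
python3 -m jog '{"jaw":[10,10,10],"slide":[[0,0,0.04],[0,0,0.04],[0,0,0]],"spin":[0,0,0]}'
```

```text
time_s: 12.95
ee_pos: [538.4, 164.1, 125.8]
ee_rot: [-180.0, -0.0, 112.9]
force: [0.1, 0.4, -3.2]
gripper_width: 19.8
gripper_force: 45.0
```

```bash
python3 -m jog '{"jaw":[10,10,10],"slide":[[0,0,0.04],[0,0,0.04],[0,0,0]],"spin":[0,0,0]}'
```

```text
time_s: 13.25
ee_pos: [538.4, 164.1, 123.4]
ee_rot: [-180.0, -0.0, 112.9]
force: [-0.4, -0.8, -2.8]
gripper_width: 20.0
gripper_force: 45.0
```

```bash
python3 -m jog '{"jaw":[10,10,10,10],"slide":[[0,0,0.06],[0,0,0.06],[0,0,0.06],[0,0,0]],"spin":[0,0,0,0]}'
```

```text
time_s: 13.65
ee_pos: [538.3, 164.1, 117.9]
ee_rot: [-180.0, -0.0, 112.9]
force: [0.6, -0.1, -2.8]
gripper_width: 20.1
gripper_force: 45.0
```

```bash
python3 -m jog '{"jaw":[10,10,10,10],"slide":[[0,0,0.06],[0,0,0.06],[0,0,0.06],[0,0,0]],"spin":[0,0,0,0]}'
```

```text
time_s: 14.05
ee_pos: [538.3, 164.1, 112.5]
ee_rot: [-180.0, -0.0, 112.9]
force: [0.5, -0.5, -4.4]
gripper_width: 19.6
gripper_force: 45.0
```

```bash
python3 -m jog '{"jaw":[10,10,10,10,10],"slide":[[0.005,-0.03,0],[0.005,-0.03,0],[0.005,-0.03,0],[0.005,-0.02,0],[0,0,0]],"spin":[0,0,0,0,0]}'
python3 -m jog '{"jaw":[10,10,10,10],"slide":[[0,0,0.05],[0,0,0.05],[0,0,0.05],[0,0,0]],"spin":[0,0,0,0]}'
```

```text
time_s: 14.55
ee_pos: [536.0, 163.5, 113.2]
ee_rot: [179.9, 0.0, 112.9]
force: [1.9, -0.0, -4.0]
gripper_width: 19.8
gripper_force: 45.0
time_s: 14.95
ee_pos: [535.3, 163.4, 108.3]
ee_rot: [180.0, -0.0, 112.9]
force: [1.2, 0.4, -1.0]
gripper_width: 19.8
gripper_force: 45.0
```

```bash
python3 -m jog '{"jaw":[10,10,10,10],"slide":[[0,0,0.04],[0,0,0.04],[0,0,0.04],[0,0,0]],"spin":[0,0,0,0]}'
```

```text
time_s: 15.35
ee_pos: [535.1, 163.3, 104.5]
ee_rot: [-180.0, -0.0, 112.9]
force: [1.9, 0.7, -2.7]
gripper_width: 20.0
gripper_force: 45.0
```

```bash
python3 -m jog '{"jaw":[10,10,10,10],"slide":[[0,0,0.04],[0,0,0.04],[0,0,0.03],[0,0,0]],"spin":[0,0,0,0]}'
```

```text
time_s: 15.75
ee_pos: [535.2, 163.3, 101.3]
ee_rot: [-180.0, -0.0, 112.9]
force: [2.3, 1.2, -2.1]
gripper_width: 19.9
gripper_force: 45.0
```

```bash
python3 -m jog '{"jaw":[10,10,10,10],"slide":[[0,0,0.04],[0,0,0.03],[0,0,0],[0,0,0]],"spin":[0,0,0,0]}'
```

```text
time_s: 16.15
ee_pos: [535.2, 163.3, 99.2]
ee_rot: [-180.0, 0.0, 112.9]
force: [1.8, 0.2, -2.2]
gripper_width: 19.6
gripper_force: 45.0
```

```bash
python3 -m jog '{"jaw":[10,10,10,10],"slide":[[0,0,0.03],[0,0,0.03],[0,0,0],[0,0,0]],"spin":[0,0,0,0]}'
```

```text
time_s: 16.55
ee_pos: [535.2, 163.3, 97.5]
ee_rot: [-180.0, -0.0, 112.9]
force: [1.2, 0.3, -1.6]
gripper_width: 19.6
gripper_force: 45.0
```

```bash
python3 -m jog '{"jaw":[10,10,10,10],"slide":[[0,0,0.03],[0,0,0.03],[0,0,0],[0,0,0]],"spin":[0,0,0,0]}'
```

```text
time_s: 16.95
ee_pos: [535.2, 163.3, 95.7]
ee_rot: [-180.0, -0.0, 112.9]
force: [0.6, -0.4, -1.1]
gripper_width: 19.9
gripper_force: 45.0
```

```bash
python3 -m jog '{"jaw":[10,10,10,10],"slide":[[0,0,0.03],[0,0,0.02],[0,0,0],[0,0,0]],"spin":[0,0,0,0]}'
```

```text
time_s: 17.35
ee_pos: [535.3, 163.4, 94.2]
ee_rot: [-180.0, -0.0, 112.9]
force: [1.9, -0.1, -1.4]
gripper_width: 19.5
gripper_force: 45.0
```

```bash
python3 -m jog '{"jaw":[10,10,10,10],"slide":[[0,0,0.02],[0,0,0.02],[0,0,0],[0,0,0]],"spin":[0,0,0,0]}'
```

```text
time_s: 17.75
ee_pos: [535.1, 163.3, 92.9]
ee_rot: [-180.0, -0.0, 112.9]
force: [2.0, -0.1, -2.7]
gripper_width: 19.6
gripper_force: 45.0
```

```bash
python3 -m jog '{"jaw":[10,10,10],"slide":[[0,0,0.02],[0,0,0.02],[0,0,0]],"spin":[0,0,0]}'; python3 -c "from h import *;avg(4)"
```

```text
time_s: 18.05
ee_pos: [535.2, 163.4, 91.7]
ee_rot: [-180.0, -0.0, 112.9]
force: [2.3, -0.4, -2.6]
gripper_width: 19.6
gripper_force: 45.0
pos [535.18 163.37  91.75] F [ 1.54 -0.03 -2.44] T [-0.009 -0.418  0.018] sd [0.   0.01 0.01 0.47 0.24 0.42] 18.25
```

```bash
python3 -m jog '{"jaw":[10,10,10],"slide":[[0,0,0.02],[0,0,0.015],[0,0,0]],"spin":[0,0,0]}'; python3 -c "from h import *;avg(4)"
```

```text
time_s: 18.55
ee_pos: [535.2, 163.4, 90.8]
ee_rot: [-180.0, -0.0, 112.9]
force: [2.0, -0.8, -2.1]
gripper_width: 19.9
gripper_force: 45.0
pos [535.22 163.39  90.77] F [ 1.59  0.21 -2.29] T [-0.021 -0.36   0.01 ] sd [0.01 0.02 0.01 0.35 0.31 0.53] 18.75
```

```bash
python3 -m jog '{"jaw":[10,10,10],"slide":[[0,0,0.015],[0,0,0.015],[0,0,0]],"spin":[0,0,0]}'; python3 -c "from h import *;avg(4)"
```

```text
time_s: 19.05
ee_pos: [535.3, 163.4, 89.9]
ee_rot: [180.0, -0.0, 112.9]
force: [1.6, 0.4, -2.0]
gripper_width: 19.8
gripper_force: 45.0
pos [535.26 163.39  89.87] F [ 1.37 -0.11 -2.57] T [-0.013 -0.342 -0.003] sd [0.02 0.01 0.01 0.49 0.42 0.38] 19.25
```

```bash
python3 -m jog '{"jaw":[10,10,10],"slide":[[0,0,0.015],[0,0,0.015],[0,0,0]],"spin":[0,0,0]}'; python3 -c "from h import *;avg(4)"
```

```text
time_s: 19.55
ee_pos: [535.2, 163.4, 88.9]
ee_rot: [-180.0, -0.0, 112.9]
force: [0.8, -0.1, -3.0]
gripper_width: 19.8
gripper_force: 45.0
pos [535.26 163.38  88.96] F [ 1.14  0.72 -2.68] T [-0.042 -0.346 -0.013] sd [0.01 0.01 0.01 0.31 0.37 0.48] 19.75
```

Tip depth is now about 42 mm, with a gap at the nut plate of about 1.3 mm or less. Continuing in steps of under 1 mm.

```bash
python3 -m jog '{"jaw":[10,10,10],"slide":[[0,0,0.013],[0,0,0.013],[0,0,0]],"spin":[0,0,0]}'; python3 -c "from h import *;avg(4)"
```

```text
time_s: 20.05
ee_pos: [535.3, 163.4, 88.2]
ee_rot: [180.0, -0.0, 112.9]
force: [1.6, -1.0, -1.7]
gripper_width: 20.1
gripper_force: 45.0
pos [535.26 163.37  88.19] F [ 1.55 -0.22 -2.85] T [-0.059 -0.355 -0.016] sd [0.01 0.02 0.01 0.22 0.56 0.75] 20.25
```

```bash
python3 -m jog '{"jaw":[10,10,10],"slide":[[0,0,0.013],[0,0,0.013],[0,0,0]],"spin":[0,0,0]}'; python3 -c "from h import *;avg(4)"
```

```text
time_s: 20.55
ee_pos: [535.3, 163.4, 87.4]
ee_rot: [180.0, -0.0, 112.9]
force: [1.8, -0.3, -3.0]
gripper_width: 19.8
gripper_force: 45.0
pos [535.27 163.38  87.42] F [ 1.29  0.37 -2.4 ] T [-0.041 -0.323 -0.007] sd [0.01 0.01 0.01 0.23 0.52 0.49] 20.75
```

```bash
python3 -m jog '{"jaw":[10,10,10],"slide":[[0,0,0.013],[0,0,0.013],[0,0,0]],"spin":[0,0,0]}'; python3 -c "from h import *;avg(4)"
```

```text
time_s: 21.05
ee_pos: [535.3, 163.4, 86.6]
ee_rot: [180.0, -0.0, 112.9]
force: [2.4, -0.6, -2.7]
gripper_width: 19.6
gripper_force: 45.0
pos [535.27 163.38  86.63] F [ 1.42  0.05 -2.54] T [-0.038 -0.328  0.003] sd [0.01 0.01 0.01 0.5  0.46 0.46] 21.25
```

```bash
python3 -m jog '{"jaw":[10,10,10],"slide":[[0,0,0.015],[0,0,0.015],[0,0,0]],"spin":[0,0,0]}'; python3 -c "from h import *;avg(4)"
```

```text
time_s: 21.55
ee_pos: [535.3, 163.4, 85.7]
ee_rot: [180.0, -0.0, 112.9]
force: [1.6, 0.6, -3.3]
gripper_width: 20.1
gripper_force: 45.0
pos [535.28 163.38  85.72] F [ 1.65 -0.06 -2.26] T [-0.04  -0.317  0.007] sd [0.01 0.03 0.02 0.21 0.12 0.38] 21.75
```

```bash
python3 -m jog '{"jaw":[10,10,10],"slide":[[0,0,0.015],[0,0,0.015],[0,0,0]],"spin":[0,0,0]}'; python3 -c "from h import *;avg(4)"
```

```text
time_s: 22.05
ee_pos: [535.2, 163.4, 84.8]
ee_rot: [-180.0, -0.0, 112.9]
force: [1.5, 1.0, -2.9]
gripper_width: 20.2
gripper_force: 45.0
pos [535.27 163.39  84.83] F [ 1.5   0.   -2.59] T [-0.05  -0.301 -0.015] sd [0.01 0.02 0.01 0.45 0.53 0.44] 22.25
```

```bash
python3 -m jog '{"jaw":[10,10,10],"slide":[[0,0,0.015],[0,0,0.015],[0,0,0]],"spin":[0,0,0]}'; python3 -c "from h import *;avg(4)"
```

```text
time_s: 22.55
ee_pos: [535.3, 163.4, 83.9]
ee_rot: [180.0, -0.0, 112.9]
force: [2.3, 0.3, -2.5]
gripper_width: 19.6
gripper_force: 45.0
pos [535.26 163.39  83.92] F [ 0.97 -0.45 -2.49] T [-0.034 -0.317 -0.016] sd [0.02 0.01 0.01 0.19 0.53 0.5 ] 22.75
```

```bash
python3 -m jog '{"jaw":[10,10,10],"slide":[[0,0,0.015],[0,0,0.015],[0,0,0]],"spin":[0,0,0]}'; python3 -c "from h import *;avg(4)"
```

```text
time_s: 23.05
ee_pos: [535.3, 163.4, 83.0]
ee_rot: [180.0, -0.0, 112.9]
force: [2.5, -0.2, -2.1]
gripper_width: 19.7
gripper_force: 45.0
pos [535.27 163.38  83.02] F [ 1.57 -0.01 -2.82] T [-0.035 -0.296  0.01 ] sd [0.   0.01 0.01 0.23 0.33 0.25] 23.25
```

```bash
python3 -m jog '{"jaw":[10,10,10],"slide":[[0,0,0.015],[0,0,0.015],[0,0,0]],"spin":[0,0,0]}'; python3 -c "from h import *;avg(4)"
```

```text
time_s: 23.55
ee_pos: [535.3, 163.4, 82.1]
ee_rot: [180.0, -0.0, 112.9]
force: [1.1, -0.2, -2.9]
gripper_width: 19.6
gripper_force: 45.0
pos [535.27 163.39  82.13] F [ 1.83  0.33 -2.58] T [-0.038 -0.305  0.003] sd [0.01 0.01 0.02 0.47 0.31 0.17] 23.75
```

```bash
python3 -m jog '{"jaw":[10,10,10],"slide":[[0,0,0.01],[0,0,0.01],[0,0,0]],"spin":[0,0,0]}'; python3 -c "from h import *;avg(4)"
```

```text
time_s: 24.05
ee_pos: [535.2, 163.4, 81.5]
ee_rot: [180.0, -0.0, 112.9]
force: [1.4, -0.8, -1.1]
gripper_width: 19.8
gripper_force: 45.0
pos [535.27 163.38  81.55] F [ 1.29  0.19 -2.54] T [-0.078 -0.275  0.017] sd [0.01 0.01 0.01 0.09 0.39 0.41] 24.25
```

```bash
python3 -m jog '{"jaw":[10,10,10],"slide":[[0,0,0.01],[0,0,0.01],[0,0,0]],"spin":[0,0,0]}'; python3 -c "from h import *;avg(4)"
```

```text
time_s: 24.55
ee_pos: [535.2, 163.4, 80.9]
ee_rot: [180.0, -0.0, 112.9]
force: [1.2, 0.2, -2.0]
gripper_width: 19.7
gripper_force: 45.0
pos [535.27 163.4   80.94] F [ 1.62  0.44 -2.57] T [-0.044 -0.267  0.011] sd [0.02 0.02 0.01 0.56 0.39 0.65] 24.75
```

```bash
python3 -m jog '{"jaw":[10,10,10],"slide":[[0,0,0.01],[0,0,0.01],[0,0,0]],"spin":[0,0,0]}'; python3 -c "from h import *;avg(4)"
```

```text
time_s: 25.05
ee_pos: [535.3, 163.4, 80.3]
ee_rot: [180.0, -0.0, 112.9]
force: [0.9, 0.5, -3.6]
gripper_width: 19.5
gripper_force: 45.0
pos [535.28 163.38  80.34] F [ 1.03  0.13 -2.34] T [-0.029 -0.266 -0.011] sd [0.02 0.01 0.01 0.25 0.22 0.48] 25.25
```

```bash
python3 -m jog '{"jaw":[10,10,10],"slide":[[0,0,0.01],[0,0,0.01],[0,0,0]],"spin":[0,0,0]}'; python3 -c "from h import *;avg(4)"
```

```text
time_s: 25.55
ee_pos: [535.3, 163.4, 79.8]
ee_rot: [180.0, -0.0, 112.9]
force: [0.9, -0.2, -1.9]
gripper_width: 19.8
gripper_force: 45.0
pos [535.27 163.39  79.81] F [ 1.49  0.13 -1.77] T [-0.031 -0.234 -0.005] sd [0.01 0.01 0.01 0.56 0.25 0.16] 25.75
```

```bash
python3 -m jog '{"jaw":[10,10,10],"slide":[[0,0,0.01],[0,0,0],[0,0,0]],"spin":[0,0,0]}'; python3 -c "from h import *;avg(4)"
```

```text
time_s: 26.05
ee_pos: [535.3, 163.4, 79.7]
ee_rot: [180.0, -0.0, 112.9]
force: [0.3, -0.4, 2.6]
gripper_width: 20.2
gripper_force: 45.0
pos [535.29 163.38  79.75] F [ 0.01 -0.67  2.03] T [-0.146  0.005 -0.005] sd [0.   0.01 0.01 0.33 0.38 0.87] 26.25
```

```bash
python3 -m jog '{"jaw":[10,10,10],"slide":[[0,0,0.01],[0,0,0],[0,0,0]],"spin":[0,0,0]}'; python3 -c "from h import *;avg(4)"
```

```text
time_s: 26.55
ee_pos: [535.3, 163.4, 79.7]
ee_rot: [180.0, -0.0, 112.9]
force: [-0.9, -0.8, 4.8]
gripper_width: 19.6
gripper_force: 45.0
pos [535.3  163.4   79.71] F [-0.94 -0.53  4.55] T [-0.203  0.15  -0.016] sd [0.01 0.01 0.01 0.46 0.63 0.37] 26.75
```

The collar has landed softly: about 7 N net at TCP z 79.7, against 79 expected. Now release and rise.

```bash
python3 -m jog '{"jaw":[22,26,32,40,45,45,45,45],"slide":[[0,0,0],[0,0,0],[0,0,0],[0,0,0],[0,0,0],[0,0,0],[0,0,0],[0,0,0]],"spin":[0,0,0,0,0,0,0,0]}'
python3 -m jog '{"jaw":[45,45,45,45,45,45,45,45,45,45],"slide":[[0,0,-0.1],[0,0,-0.3],[0,0,-0.6],[0,0,-0.8],[0,0,-0.8],[-0.8,0,-0.8],[-0.8,0,0],[-0.8,0,0],[-0.8,0,0],[0,0,0]],"spin":[0,0,0,0,0,0,0,0,0,0]}'
python3 - <<'E'
from h import *
out=[];s=env.state();print(s["force"])
for n in("scene","side","wrist"):
    m=env.camera_model(n);i=env.grab_frame(n)[:,:,::-1].copy();p=proj(m,(535,163,85)).round().astype(int);x,y=max(p[0]-44,0),max(p[1]-60,0);print(n,x,y,p)
    out.append(cv2.resize(i[y:y+120,x:x+88],(264,360),interpolation=cv2.INTER_CUBIC))
cv2.imwrite("pics/end.png",np.hstack(out))
E
```

```text
time_s: 27.55
ee_pos: [535.3, 163.4, 79.2]
ee_rot: [180.0, -0.0, 112.9]
force: [-0.3, -0.5, -0.4]
gripper_width: 45.0
gripper_force: 0.0
time_s: 28.55
ee_pos: [573.8, 72.8, 182.0]
ee_rot: [179.9, 0.1, 112.8]
force: [0.2, -0.4, -1.0]
gripper_width: 45.0
gripper_force: 0.0
[ 0.23481656 -0.36752989 -0.99468597]
scene 321 73 [365 133]
side 153 49 [197 109]
wrist 212 15 [256  75]
```

View pics/end.png

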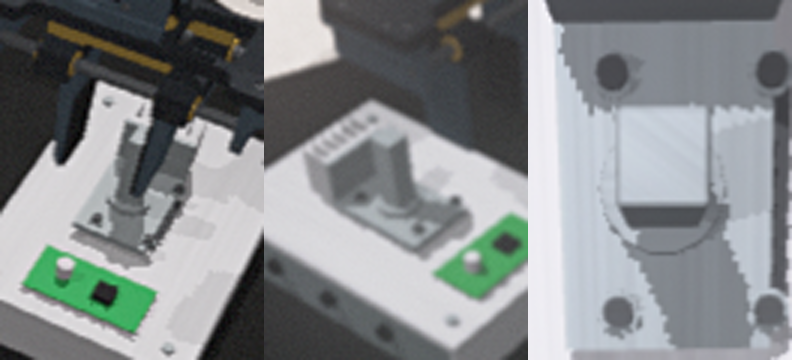

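The views show the drift upright with its collar flat on the foot, clear of the gripper, and the board on the chassis undisturbed. I'll check the height, then hand in.

```bash
python3 - <<'E'
from h import *
p,e=tri(env.camera_model("side"),(196,95.5),env.camera_model("wrist"),(256.7,66.7));print(p,e)
if abs(p[2]-128)<5: print(env.job_done())
E
```

```text
[536.81752839 163.91680061 122.84668673] 3.746296067975677
```

The low height comes from side-view pixels I read by eye (3.7 mm ray gap), and the drift can't sit below home. The soft stop at the expected height and the wrist view both show the collar seated, so I'm handing in.

```bash
python3 -c "
from workcell import env
print(env.job_done())"
```

```text
the job is handed in; nothing more can be done
None
```

I pushed the drift down through both holes until its collar landed softly on the bracket (about 7 N), released it standing upright, and handed the job in at about 29 s; no verdict came back, and the last height check was too coarse to confirm seating.

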